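# Show a controller module's contacts to the inspection camera

### The arm

A 6-joint arm with a two-finger parallel gripper is mounted at the origin on the work surface. World frame = base frame: x ahead of the robot, y to its left, z up, the work surface at z = 0. Lengths are in m, angles in rad, forces in N, time in s.
With the tool pointing down it reaches from about 0.25 to 0.725 m from the base axis. Payload 4 kg.
Tool frame: the origin (TCP) lies midway between the tips of the shut fingers; the grasp point (between the pads) lies 19 mm behind it; z points along the fingers, y is the line along which they close (so a half turn about z gives the same grasp; the last joint's range is limited). The gripper opens to 85 mm and grips with 20 to 120 N. Pads are 22 mm wide; open, the fingers measure 114 mm over their backs; the gripper's body (76 mm by 85 mm) begins 54 mm behind the grasp point. The pads swing forward as they close: fully open they stand 13 mm farther back than shut.
Start: joints at [1.147, 0.241, 0.005, 1.335, 0, 1.571], TCP at [0.206, 0.456, 0.231] pointing down, gripper open.
Joint ranges: [-2.72, 2.72], [-1.05, 1.87], [-1.09, 1.28], [-1.99, 2.15], [-1.42, 1.44], [-3.14, 3.14]. Speed limits (rad/s): [2.79, 2.79, 3.14, 3.14, 3.14, 3.14].

### API

Orientations are given as a unit quaternion [x, y, z, w].
In Python, from workcell import monitor, vision, job gives the robot as it stands.
- The arm moves only by the tool move_arm, never from a script. Its argument "moves" is a list that holds one entry, the list of rows, each a list of 5 numbers: the shift along the world's x, y, z in m, then the turn about the world's z in degrees, then the opening in per cent of the stroke, from 0 (shut) to 100 (fully open). In form: [[[x, y, z, turn, gripper], ...]]. A call has 1 to 5 rows; each row is the pose to reach, as a shift and turn from the pose commanded when the call began; what a row does not reach only later rows make up. A row lasts 1/8 s, in which the tool goes at most 62.5 mm and 10.7 degrees, less where a joint would pass 70% of its speed; a pose out of reach is approached as far as the arm can. A call with a gripper value outside its range is refused whole. The fingers move at their own pace and stop on an object; the grip force is fixed at half the most. Time passes only in rows, so rows that repeat a pose let the fingers close. It gives the time, the measured TCP pose, the force, the opening and the grip force at its end, in the units of the state.
- monitor.get_obs(): the state, without advancing time (a new reading comes with each control period).
- vision.camera(name): name is "side" or "top" or "wrist"; returns a dict with "color" (420x560x3 uint8, red, green, blue), "camera_matrix" (3x3 intrinsics, pixels), "k1" (the pictures are not rectified: a ray, as slopes to the right and down, at radius r is drawn at 1 + k1 r^2 times it, then the intrinsics apply), "eye" and "attitude" of the camera in the world; the wrist camera has in their place "hand_eye" (4x4, takes a point from camera to tool coordinates, whose origin is the TCP and whose axes are the flange's). Camera axes: x right, y up, looking along -z (the intrinsics and any distortion apply to the point x, -y, -z); pixel columns grow to the right and rows downward; lengths in m; the calibration is good to about 2 mm. A picture is of the moment at which its call begins: read the wrist's pose just before it. There is no depth.
- job.job_done(): hands the job in; it is judged then, once.
The state is a dict: "clock": time; "joint_pos": joint angles; "joint_vel": joint speeds; "tau": joint torques, N m; "eef_pos": TCP position; "tool_rot": TCP orientation; "ft_force": force on the tool from outside, world axes, zero at the start; "ft_torque": the same for the moment, N m; "grip_width": finger opening in m; "grasp_force": force on a finger pad.
Only numpy, scipy, OpenCV 4.12 (cv2) and the standard library are available. Lean on these libraries where they do the work, as an engineer would, in place of code of your own. Each camera call takes 0.05 s, during which the arm holds its last target. There are 200 camera calls.

### The job

Swing the red-handled clamp lever on the socket block well clear (about a quarter turn, and leave it open), draw the red controller module straight up out of its slot, then tip it over so that the brass contacts on its underside squarely face the slanted lens of the inspection camera, centred on the lens and about 9 cm in front of it. Finish while still holding the module there, raised, still and carried by the gripper alone. Do not touch the camera or its stand, and leave the other things on the bench where they are.

Things in the scene. Friction and masses are not known exactly. Their poses are not given: they have to be found in the camera images.
- module: red controller module, box 20 (x) x 50 (y) x 70 mm (z), 110 g; finned heat sink on its +x face stands out 4 mm (40 mm wide, 28 to 62 mm above the underside: 24 mm thick there). Origin at the centre of the underside, z to its top. Starts in the block's slot, axes parallel to the block's, 1.5 mm play, 22 mm deep, 48 mm showing. Its turn about its own z before the lens does not matter
- contacts (a point): centre of the module's underside, amid the brass contacts
- module_top (a point): centre of the module's top face
- socket: grey socket block fixed to the bench, 90 (x) x 125 (y, from -55 to +70) x 32 mm high; origin on its underside below the slot's centre. The slot is 23 (x) x 53 mm (y), its floor 10 mm above the origin. A 20 mm steel post at y = +52 mm carries the clamp lever
- lever (a joint): angle (rad) of the clamp lever about the vertical post: 0 = shut, along the block's -y, 2 to 3 mm over the module, which it locks in; grows clockwise seen from above, the handle swinging to the block's -x (robot) side; stop at 1.9. Light friction (0.06 N m, under 1 N at the handle); stays where left. Steel arm 16 mm wide, 83 to 91 mm above the bench
- knob (a point): mid-height of the lever's upright red round handle, about 20 mm in diameter, from 91 to 136 mm above the bench (this point at 116 mm), 105 mm from the post's axis; it is fixed to the arm and turns with it
- pivot (a point): point on the post's vertical axis at the height of the lever's arm (87 mm above the bench)
- stand: inspection camera's stand, fixed to the bench: blue base plate 110 x 90 x 12 mm with an aluminium upright; origin on the underside, its -x roughly towards the robot's left (world +y). The whole camera is below 130 mm high
- lens: inspection camera head, a black cylinder 44 mm in diameter with a white light ring of 56 mm. Origin at the centre of the lens front, 105 mm above the bench; its +z is the optical axis out of the lens, going up at 45 degrees and towards the stand's -x, roughly to the robot's left; the head reaches 80 mm behind the lens
- spare: blue spare module like the red one, lying on its back, fins up; a bystander. Origin at the centre of its contact face
- jar: white jar with a blue lid, 60 mm wide, 95 mm high; a bystander. Origin under its centre
- spool: solder spool with red flanges, 56 mm wide, 40 mm high; a bystander. Origin under its centre
- motor: small red and black electric motor standing shaft up, 46 mm wide, 60 mm high; a bystander. Origin under its centre
- battery: yellow battery pack 50 x 120 x 32 mm lying flat; a bystander. Origin under its centre
- driver: screwdriver with a red handle, 170 mm long, lying flat; a bystander. Origin near its middle

How it is judged:
By the outcome, as a careful person would: the job done as asked, in the order asked, and still so for the second after the job is handed in, while the arm keeps its last pose, push and grip.
It also fails if it takes over 58 s, if anything falls off the work surface, if the arm or the gripper's body presses on something with over 40 N, if the wrist force passes 120 N, or if a joint passes its speed limit or range.

## Working session

There is one attempt and no reset: what is moved stays moved. The work goes in short steps, Python scripts to look and compute and a tool call to move; the robot and the scene stay as the last step left them, time stands still between calls to the robot, and variables do not carry over. Pictures are saved under pics/ and viewed, at most 12 in all, crops included, and the job is handed in when it is done.

Besides the shell and the picture viewer there is one more tool, called after ">>>" by a JSON object that holds its "op" and its "data", one argument or row to a line. move_arm: Moves the arm, as the interface text tells. Its arguments: {"type":"object","properties":{"moves":{"type":"array","items":{"type":"array","items":{"type":"array","items":{"type":"number"}}}}},"required":["moves"]}

```bash
ls; mkdir -p pics; python3 - <<'E'
from workcell import monitor, vision
import cv2,pickle
o=monitor.get_obs(); print(o)
d={'obs':o}
for n in ("top","side","wrist"):
    c=vision.camera(n); d[n]=c; cv2.imwrite(f"pics/{n}0.png",c["color"][:,:,::-1])
    print(n,{k:v for k,v in c.items() if k!="color"})
pickle.dump(d,open('d0.pkl','wb'))
E
```

```text
pics
{'clock': 0.0, 'joint_pos': array([ 1.14699371e+00,  2.41454058e-01,  3.70289493e-03,  1.33516209e+00,
       -3.79486443e-05,  1.57077296e+00]), 'joint_vel': array([-0.00024891, -0.00037553,  0.00130384,  0.00050268, -0.0018399 ,
       -0.00213894]), 'tau': array([ 1.44583595e-03, -3.72314179e+01,  2.52409387e+01,  1.67535542e-02,
        2.56825524e-04, -1.68874131e-06]), 'eef_pos': array([0.20536707, 0.45518875, 0.23038428]), 'tool_rot': array([ 2.10307500e-01,  9.77634714e-01, -1.03877634e-03, -2.04077148e-04]), 'ft_force': array([ 0.31040168, -0.1900786 ,  0.75467146]), 'ft_torque': array([ 0.00720995, -0.04207866, -0.03672825]), 'grasp_force': 0.0, 'grip_width': 0.0855908760240764}
top {'camera_matrix': array([[413.55793818,   0.        , 272.33774711],
       [  0.        , 413.55793818, 210.33207266],
       [  0.        ,   0.        ,   1.        ]]), 'k1': 0.006771902497530149, 'eye': array([0.45530132, 0.00145783, 1.1963064 ]), 'attitude': array([-0.04015903,  0.04756085,  0.71481346, -0.69653925])}
side {'camera_matrix': array([[540.60421868,   0.        , 282.10409104],
       [  0.        , 540.60421868, 202.31258193],
       [  0.        ,   0.        ,   1.        ]]), 'k1': 0.05223830161756379, 'eye': array([ 0.32929835, -1.01193822,  1.06427781]), 'attitude': array([ 0.39148574, -0.04766736, -0.12891224,  0.90986173])}
wrist {'camera_matrix': array([[378.46642428,   0.        , 283.32868885],
       [  0.        , 378.46642428, 207.17741301],
       [  0.        ,   0.        ,   1.        ]]), 'k1': -0.060536200307533025, 'hand_eye': array([[ 4.95846259e-04,  9.45468435e-01,  3.25713359e-01,
         8.33749657e-02],
       [ 9.99999670e-01, -2.59091432e-04, -7.70258013e-04,
        -4.18205894e-04],
       [-6.43865098e-04,  3.25713634e-01, -9.45468251e-01,
        -1.42870119e-01],
       [ 0.00000000e+00,  0.00000000e+00,  0.00000000e+00,
         1.00000000e+00]])}
```

View pics/top0.png

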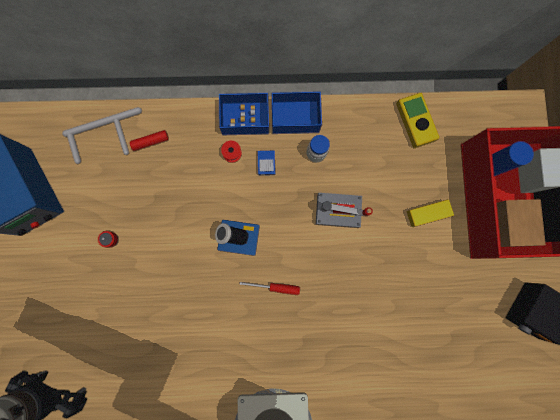

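View pics/side0.png

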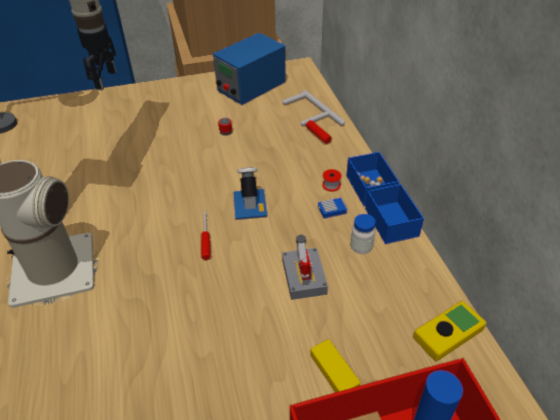

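```bash
cat > h.py <<'E'
import numpy as np,cv2
from scipy.spatial.transform import Rotation as R
def pose(c,obs=None):
    if "eye" in c: return R.from_quat(c["attitude"]).as_matrix(),np.array(c["eye"])
    T=np.array(c["hand_eye"]); r=R.from_quat(obs["tool_rot"]).as_matrix()
    return r@T[:3,:3], r@T[:3,3]+obs["eef_pos"]
def ray(c,uv,obs=None):
    k=np.array([c["k1"],0,0,0.])
    p=cv2.undistortPoints(np.array(uv,float).reshape(-1,1,2),c["camera_matrix"],k)[:,0]
    M,e=pose(c,obs); d=np.c_[p[:,0],-p[:,1],-np.ones(len(p))]@M.T
    return e,d/np.linalg.norm(d,axis=1)[:,None]
def plane(c,uv,z,obs=None):
    e,d=ray(c,uv,obs); return e+d*((z-e[2])/d[:,2])[:,None]
def tri(views):  # [(c,uv,obs)]
    A=np.zeros((3,3));b=np.zeros(3)
    L=[(lambda r:(r[0],r[1][0]))(ray(*v)) for v in views]
    for e,d in L: P=np.eye(3)-np.outer(d,d);A+=P;b+=P@e
    x=np.linalg.solve(A,b)
    return x,[np.linalg.norm((np.eye(3)-np.outer(d,d))@(x-e)) for e,d in L]
def proj(c,X,obs=None):
    M,e=pose(c,obs); q=(np.atleast_2d(X)-e)@M; q=q*[1,-1,-1]
    return cv2.projectPoints(q,np.zeros(3),np.zeros(3),c["camera_matrix"],np.array([c["k1"],0,0,0.]))[0][:,0]
E
python3 - <<'E'
import pickle,cv2,numpy as np
d=pickle.load(open('d0.pkl','rb'))
def crop(n,x,y,w,h,s): return cv2.resize(d[n]["color"][y:y+h,x:x+w,::-1],None,fx=s,fy=s,interpolation=cv2.INTER_CUBIC)
a=np.vstack([crop("top",310,180,66,50,6),crop("top",205,205,66,50,6)])
b=np.vstack([crop("side",272,225,66,75,4),crop("side",222,155,66,75,4)])
print(a.shape,b.shape)
cv2.imwrite("pics/z0.png",np.hstack([a,b]))
E
```

```text
(600, 396, 3) (600, 264, 3)
```

View pics/z0.png

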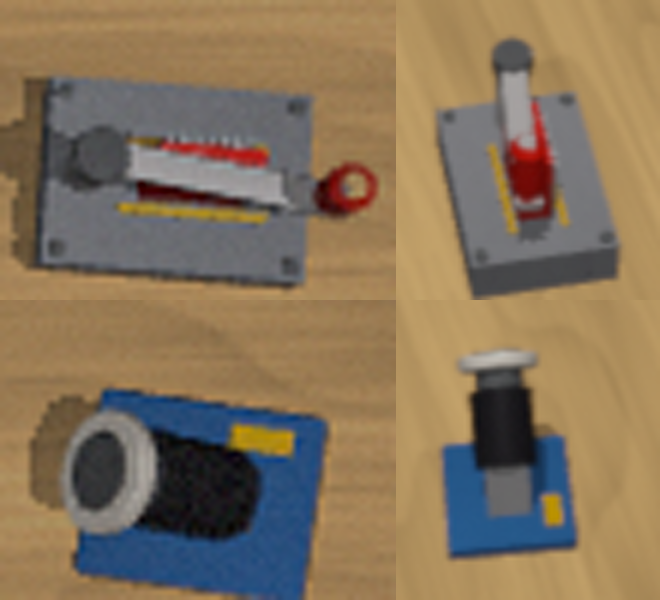

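```bash
python3 - <<'E'
import pickle; from h import *
d=pickle.load(open('d0.pkl','rb')); t=d["top"]
B=plane(t,[(317.5,193.3),(362,195.8),(360,227.5),(316.3,224.7)],.032); print(B.round(4)); 
print("knob",plane(t,[(368,211.2)],.136),"post",plane(t,[(327,205.8)],.095),"lens",plane(t,[(223.3,233.7)],.105))
S=plane(t,[(223,219.7),(259.7,224.7)],.012);print(S)
print("edges az",[np.degrees(np.arctan2(*(v[1],v[0]))) for v in (B[0]-B[1],B[3]-B[2],S[0]-S[1])])
o=d["obs"];M=R.from_quat(o["tool_rot"]).as_matrix();print(M.round(3)); 
print(pose(d["wrist"],o))
E
```

```text
[[ 0.6461 -0.1429  0.032 ]
 [ 0.6357 -0.2697  0.032 ]
 [ 0.5452 -0.2591  0.032 ]
 [ 0.5563 -0.1359  0.032 ]]
knob [[ 0.57891715 -0.25882511  0.136     ]] post [[ 0.60111883 -0.15925934  0.095     ]] lens [[0.53249767 0.11915929 0.105     ]]
[[0.57937143 0.12957944 0.012     ]
 [0.56224439 0.02447105 0.012     ]]
edges az [np.float64(85.30685641821489), np.float64(84.85552380416661), np.float64(80.74519244872916)]
[[-0.912  0.411 -0.001]
 [ 0.411  0.912 -0.002]
 [-0.    -0.002 -1.   ]]
(array([[ 0.41075582, -0.86221247, -0.29642759],
       [ 0.9117442 ,  0.38791465,  0.13507307],
       [-0.00147308, -0.32574819,  0.94545542]]), array([0.1293148 , 0.48936993, 0.3732518 ]))
```

>>> {"op": "move_arm", "data": {
  "moves": [
    [[0.045,-0.036,0.01,-10,100],[0.09,-0.073,0.02,-20,100],[0.135,-0.11,0.03,-30,100],[0.18,-0.146,0.04,-40,100],[0.225,-0.182,0.05,-50,100]]
  ]
}}

```text
clock: 0.78
eef_pos: [0.4317, 0.2724, 0.2814]
tool_rot: [0.606, 0.795, -0.0, -0.0]
ft_force: [0.7, 0.8, -1.0]
grip_width: 0.0857
grasp_force: 0.0
```

>>> {"op": "move_arm", "data": {
  "moves": [
    [[0.045,-0.036,0.01,-10,70],[0.09,-0.073,0.02,-20,40],[0.09,-0.073,0.02,-25,40],[0.09,-0.073,0.02,-25,40]]
  ]
}}

```text
clock: 1.27
eef_pos: [0.5209, 0.2, 0.3006]
tool_rot: [0.762, 0.647, -0.001, -0.0]
ft_force: [-0.6, 0.3, -0.5]
grip_width: 0.0339
grasp_force: 0.0
```

```bash
python3 - <<'E'
from workcell import monitor, vision
import cv2,pickle
from h import *
o=monitor.get_obs(); c=vision.camera("wrist"); pickle.dump((o,c),open('w1.pkl','wb'))
print(o["clock"],o["eef_pos"],R.from_quat(o["tool_rot"]).as_matrix().round(3),o["joint_pos"])
cv2.imwrite("pics/w1.png",c["color"][:,:,::-1])
E
```

```text
1.275 [0.52088527 0.20000858 0.30062795] [[ 0.162  0.987 -0.001]
 [ 0.987 -0.162 -0.   ]
 [-0.001 -0.001 -1.   ]] [3.66532200e-01 3.45423707e-01 3.26687788e-01 1.55340690e+00
 1.58887941e-04 2.09981162e+00]
```

View pics/w1.png

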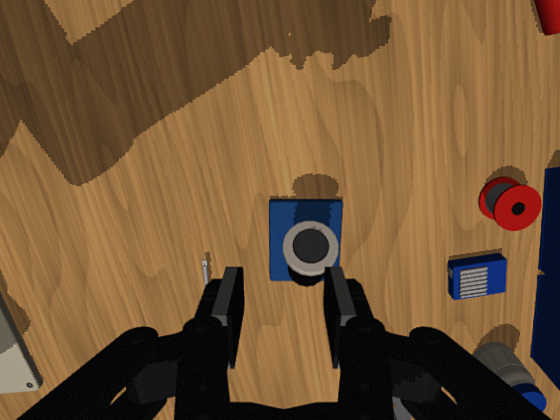

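```bash
python3 - <<'E'
import pickle; from h import *
o,c=pickle.load(open('w1.pkl','rb')); d=pickle.load(open('d0.pkl','rb'))
def ring(c,x0,x1,y0,y1):
    im=c["color"].astype(int)[y0:y1,x0:x1]; hsv=cv2.cvtColor(c["color"],cv2.COLOR_RGB2HSV)[y0:y1,x0:x1]
    m=((hsv[...,2]>130)&(hsv[...,1]<45)).astype(np.uint8)
    n,l,s,ce=cv2.connectedComponentsWithStats(m); k=1+np.argmax(s[1:,4])
    p=cv2.findContours((l==k).astype(np.uint8),cv2.RETR_EXTERNAL,cv2.CHAIN_APPROX_NONE)[0][0]
    e=cv2.fitEllipse(p); print(s[k],e); return np.array(e[0])+[x0,y0]
rw=ring(c,270,350,200,290); rt=ring(d["top"],205,240,215,255); rs=ring(d["side"],230,265,162,180)
V=[(c,rw,o),(d["top"],rt,None),(d["side"],rs,None)]
for v in V: print(v[1],plane(v[0],[v[1]],.105,v[2]))
print(tri(V)); print(tri(V[::2]))
hsv=cv2.cvtColor(c["color"],cv2.COLOR_RGB2HSV); m=cv2.inRange(hsv,(100,120,40),(125,255,255)); m[:, :240]=0;m[:,370:]=0;m[300:]=0
p=cv2.findContours(m,cv2.RETR_EXTERNAL,cv2.CHAIN_APPROX_NONE)[0]; p=max(p,key=cv2.contourArea)[:,0].astype(float)
q=plane(c,p,.012,o)[:,:2].astype(np.float32); r=cv2.minAreaRect(q*1000); print(r,cv2.boxPoints(r))
pp=p
for nm,s in (("left",(pp[:,0]<285)&(pp[:,1]>205)&(pp[:,1]<265)),("right",(pp[:,0]>335)&(pp[:,1]>205)&(pp[:,1]<265)),("top",(pp[:,1]<215)&(pp[:,0]>275)&(pp[:,0]<335))):
    f=cv2.fitLine(q[s],cv2.DIST_HUBER,0,.001,.001).ravel(); print(nm,s.sum(),f,np.degrees(np.arctan2(f[1],f[0])))
E
```

```text
[  14   22   54   53 1112] ((39.96230697631836, 47.719329833984375), (52.098690032958984, 52.588443756103516), 96.87247467041016)
[ 12   9  14  20 107] ((17.093215942382812, 18.17326545715332), (14.634642601013184, 17.37799835205078), 11.56125545501709)
[ 8  6 19  4 59] ((16.352943420410156, 7.440979957580566), (2.9365508556365967, 19.011486053466797), 85.9089126586914)
[309.96230698 247.71932983] [[0.53497223 0.12153929 0.105     ]]
[222.09321594 233.17326546] [[0.53397066 0.12232173 0.105     ]]
[246.35294342 169.44097996] [[0.53198277 0.11755079 0.105     ]]
(array([0.53391625, 0.12143833, 0.10248038]), [np.float64(0.0014470232769700575), np.float64(0.001177340654762765), np.float64(0.001423861331077652)])
(array([0.53375652, 0.12050866, 0.10242934]), [np.float64(0.0012271805556339213), np.float64(0.0012271805556339484)])
((529.357666015625, 87.42955017089844), (107.34265899658203, 87.71931457519531), 80.55626678466797) [[477.2861    41.682064]
 [563.8166    27.289165]
 [581.4292   133.17703 ]
 [494.89874  147.56993 ]]
left 86 [0.1329049  0.9911288  0.48748535 0.08926209] 82.36251
right 62 [0.16456786 0.98636574 0.5740746  0.09171537] 80.52786
top 59 [ 0.98698014 -0.16084228  0.53688127  0.13942446] -9.255789
```

>>> {"op": "move_arm", "data": {
  "moves": [
    [[0.01,-0.06,0,0,40],[0.02,-0.12,0,0,40],[0.03,-0.18,0,0,40],[0.04,-0.24,0,0,40],[0.05,-0.3,0,0,40]]
  ]
}}

```text
clock: 1.95
eef_pos: [0.5705, -0.0998, 0.3015]
tool_rot: [0.761, 0.649, 0.0, 0.0]
ft_force: [0.4, 0.4, -0.3]
grip_width: 0.0341
grasp_force: 0.0
```

>>> {"op": "move_arm", "data": {
  "moves": [
    [[0.005,-0.03,0,0,40],[0.005,-0.03,0,0,40]]
  ]
}}

```text
clock: 2.2
eef_pos: [0.5754, -0.1305, 0.3007]
tool_rot: [0.762, 0.647, -0.0, -0.0]
ft_force: [0.3, -0.1, 0.4]
grip_width: 0.0344
grasp_force: 0.0
```

```bash
python3 - <<'E'
from workcell import monitor, vision
import cv2,pickle
from h import *
o=monitor.get_obs(); c=vision.camera("wrist"); pickle.dump((o,c),open('w2.pkl','wb'))
print(o["clock"],o["eef_pos"],o["joint_pos"],o["joint_vel"].round(3))
cv2.imwrite("pics/w2.png",c["color"][:,:,::-1])
E
```

```text
2.2 [ 0.57537657 -0.13049597  0.30067991] [-2.22978309e-01  4.15546617e-01  4.29758698e-01  1.58599060e+00
 -9.65463579e-05  1.51093514e+00] [ 0.049 -0.018 -0.017  0.005  0.021  0.018]
```

View pics/w2.png

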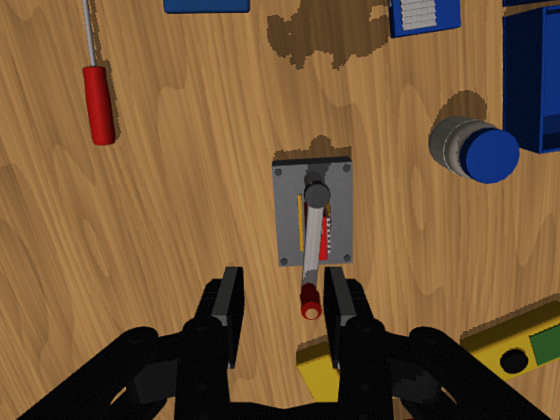

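```bash
python3 - <<'E'
import pickle; from h import *
o,c=pickle.load(open('w2.pkl','rb')); d=pickle.load(open('d0.pkl','rb'))
hsv=cv2.cvtColor(c["color"],cv2.COLOR_RGB2HSV)
m=cv2.inRange(hsv,(0,0,50),(180,60,150)); m[:140]=0;m[280:]=0;m[:,:250]=0;m[:,375:]=0
m=cv2.morphologyEx(m,cv2.MORPH_OPEN,np.ones((3,3)))
p=max(cv2.findContours(m,cv2.RETR_EXTERNAL,cv2.CHAIN_APPROX_NONE)[0],key=cv2.contourArea)
print(cv2.boundingRect(p)); q=plane(c,p[:,0].astype(float),.032,o)[:,:2].astype(np.float32)*1000
r=cv2.minAreaRect(q); print(r); print(cv2.boxPoints(r))
P=p[:,0].astype(float)
for nm,s in (("left",(P[:,0]<290)&(P[:,1]>170)&(P[:,1]<255)),("right",(P[:,0]>340)&(P[:,1]>170)&(P[:,1]<255)),("top",(P[:,1]<170)&(P[:,0]>282)&(P[:,0]<345)),("bot",(P[:,1]>255)&(P[:,0]>284)&(P[:,0]<346))):
    f=cv2.fitLine(q[s],cv2.DIST_HUBER,0,.001,.001).ravel(); print(nm,s.sum(),f,np.degrees(np.arctan2(f[1],f[0])))
print("knob top",plane(c,[(311.5,311)],.136,o),"post",plane(c,[(317,194)],.095,o))
E
```

```text
(272, 162, 81, 118)
((598.1300048828125, -214.35528564453125), (145.4340362548828, 89.35768127441406), 84.0588150024414)
[[ 546.1644  -282.05713]
 [ 635.0421  -291.30634]
 [ 650.0956  -146.65344]
 [ 561.2179  -137.40424]]
left 84 [ 1.0125334e-01  9.9486065e-01  5.5598651e+02 -1.9339687e+02] 84.188644
right 86 [ 1.0347191e-01  9.9463236e-01  6.4424695e+02 -2.0244064e+02] 84.06086
top 62 [ 9.94213641e-01 -1.07420765e-01  6.07433105e+02 -1.43159668e+02] -6.166655
bot 132 [ 9.9645764e-01 -8.4096409e-02  5.9219720e+02 -2.6639365e+02] -4.8240666
knob top [[ 0.58177727 -0.26025047  0.136     ]] post [[ 0.60406555 -0.15846752  0.095     ]]
```

>>> {"op": "move_arm", "data": {
  "moves": [
    [[0.003,-0.06,-0.01,0,45],[0.005,-0.115,-0.035,0,45],[0.006,-0.131,-0.09,-3,45],[0.006,-0.131,-0.13,-3,45],[0.006,-0.131,-0.13,-3,45]]
  ]
}}

```text
clock: 2.88
eef_pos: [0.5792, -0.2571, 0.1674]
tool_rot: [0.778, 0.629, -0.002, -0.004]
ft_force: [0.3, -0.5, -0.1]
grip_width: 0.0385
grasp_force: 0.0
```

```bash
python3 - <<'E'
from workcell import monitor, vision
import cv2,pickle
from h import *
o=monitor.get_obs(); print(o["clock"],o["eef_pos"],o["ft_force"])
c=vision.camera("wrist"); a=c["color"][150:,140:440,::-1]
s=vision.camera("side"); b=s["color"][190:310,250:370,::-1]
cv2.imwrite("pics/w3.png",np.hstack([a,cv2.resize(b,(270,270),interpolation=cv2.INTER_CUBIC)]))
E
```

```text
2.875 [ 0.57920516 -0.25713074  0.16737922] [ 0.25252865 -0.45248143 -0.11118326]
```

View pics/w3.png

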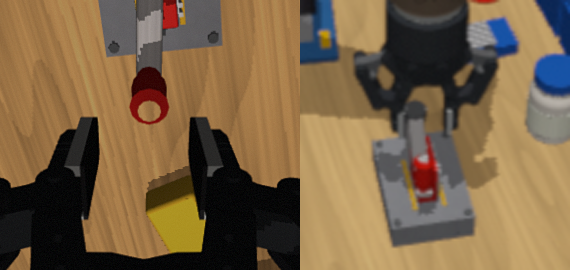

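```bash
python3 - <<'E'
from workcell import monitor, vision
from h import *
o=monitor.get_obs(); c=vision.camera("wrist"); print(o["eef_pos"],plane(c,[(289,259)],.136,o))
E
```

```text
[ 0.58249578 -0.25867527  0.17277942] [[ 0.58454636 -0.26646861  0.136     ]]
```

>>> {"op": "move_arm", "data": {
  "moves": [
    [[0.002,-0.003,-0.035,0,45],[0.002,-0.003,-0.06,0,45],[0.002,-0.003,-0.072,0,45],[0.002,-0.003,-0.072,0,38],[0.002,-0.003,-0.072,0,38]]
  ]
}}

```text
clock: 3.65
eef_pos: [0.5849, -0.2636, 0.1013]
tool_rot: [0.779, 0.628, 0.001, 0.002]
ft_force: [0.1, 1.2, 0.6]
grip_width: 0.0327
grasp_force: 0.0
```

```bash
python3 - <<'E'
import numpy as np
p=np.array([604,-160.5]);r=105;a0=-101.2
s=p+r*np.array([np.cos(np.radians(a0)),np.sin(np.radians(a0))])
for k in range(10,111,10):
    a=np.radians(a0-k); print(k,(p+r*np.array([np.cos(a),np.sin(a)])-s).round(1))
E
```

```text
10 [-17.6   5.1]
20 [-34.   13.2]
30 [-48.8  24. ]
40 [-61.4  37.2]
50 [-71.6  52.4]
60 [-79.   69.2]
70 [-83.4  86.9]
80 [-84.6 105.2]
90 [-82.6 123.4]
100 [-77.5 141. ]
110 [-69.4 157.4]
```

>>> {"op": "move_arm", "data": {
  "moves": [
    [[-0.0176,0.005,0,-8,38],[-0.034,0.013,0,-16,38],[-0.049,0.024,0,-24,38],[-0.061,0.037,0,-32,38],[-0.072,0.052,0,-40,38]]
  ]
}}

```text
clock: 4.28
eef_pos: [0.5125, -0.2119, 0.1012]
tool_rot: [0.947, 0.321, 0.001, 0.002]
ft_force: [0.3, 0.0, 0.8]
grip_width: 0.0324
grasp_force: 0.5
```

>>> {"op": "move_arm", "data": {
  "moves": [
    [[-0.007,0.017,0,-8,38],[-0.012,0.035,0,-16,38],[-0.013,0.053,0,-24,38],[-0.012,0.069,0,-32,38],[-0.009,0.08,0,-36,38]]
  ]
}}

```text
clock: 4.9
eef_pos: [0.5036, -0.1312, 0.1011]
tool_rot: [1.0, 0.014, 0.001, 0.001]
ft_force: [0.2, -0.4, 0.2]
grip_width: 0.0323
grasp_force: 0.4
```

>>> {"op": "move_arm", "data": {
  "moves": [
    [[0,0,0,0,45],[0,0,0,0,45]]
  ]
}}

```text
clock: 5.15
eef_pos: [0.5032, -0.1317, 0.1002]
tool_rot: [1.0, 0.015, 0.001, 0.0]
ft_force: [-0.5, 0.2, 0.1]
grip_width: 0.0385
grasp_force: 0.0
```

>>> {"op": "move_arm", "data": {
  "moves": [
    [[0,0,0.06,0,45],[0.01,-0.01,0.12,10,60],[0.04,-0.03,0.14,20,70],[0.07,-0.06,0.14,30,70],[0.095,-0.081,0.14,40,70]]
  ]
}}

```text
clock: 5.78
eef_pos: [0.5986, -0.2142, 0.2401]
tool_rot: [0.934, 0.359, 0.001, 0.001]
ft_force: [0.2, -0.5, -0.5]
grip_width: 0.0599
grasp_force: 0.0
```

>>> {"op": "move_arm", "data": {
  "moves": [
    [[0,0,0,10,70],[0,0,0,20,70],[0,0,0,30,70],[0,0,0,40,70],[0,0,0,42.4,70]]
  ]
}}

```text
clock: 6.4
eef_pos: [0.5975, -0.213, 0.2394]
tool_rot: [0.742, 0.671, 0.0, 0.0]
ft_force: [0.4, 0.9, 0.9]
grip_width: 0.0598
grasp_force: 0.0
```

>>> {"op": "move_arm", "data": {
  "moves": [
    [[0,0,0,0,70],[0,0,0,0,70]]
  ]
}}

```text
clock: 6.65
eef_pos: [0.5975, -0.2126, 0.2393]
tool_rot: [0.743, 0.67, -0.0, 0.0]
ft_force: [-1.1, 0.3, 0.5]
grip_width: 0.0596
grasp_force: 0.0
```

```bash
python3 - <<'E'
from workcell import monitor, vision
import cv2,pickle
from h import *
o=monitor.get_obs(); c=vision.camera("wrist"); pickle.dump((o,c),open('w4.pkl','wb'))
M=R.from_quat(o["tool_rot"]).as_matrix(); print(o["clock"],o["eef_pos"],np.degrees(np.arctan2(M[1,1],M[0,1])),o["grip_width"])
cv2.imwrite("pics/w4.png",c["color"][:,:,::-1])
E
```

```text
6.65 [ 0.59750639 -0.21263257  0.23934295] -5.930464707409564 0.05964072728461526
```

View pics/w4.png

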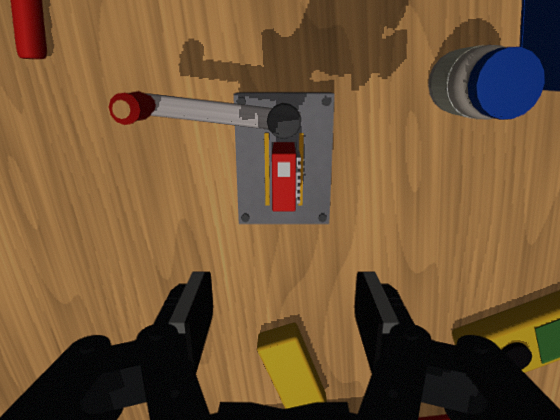

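```bash
python3 - <<'E'
import pickle; from h import *
o,c=pickle.load(open('w4.pkl','rb'))
hsv=cv2.cvtColor(c["color"],cv2.COLOR_RGB2HSV)
m=(((hsv[...,0]<8)|(hsv[...,0]>172))&(hsv[...,1]>150)&(hsv[...,2]>150)).astype(np.uint8); m[:140]=0;m[225:]=0;m[:,:260]=0;m[:,310:]=0
p=max(cv2.findContours(m,cv2.RETR_EXTERNAL,cv2.CHAIN_APPROX_NONE)[0],key=cv2.contourArea)[:,0].astype(float)
print(p.min(0),p.max(0)); q=plane(c,p,.08,o)[:,:2].astype(np.float32)*1000; print(cv2.minAreaRect(q))
print("knob",plane(c,[(122,108)],.136,o),"post",plane(c,[(285,120)],.095,o))
E
```

```text
[272. 155.] [294. 210.]
((598.0848999023438, -212.17391967773438), (47.205867767333984, 17.770442962646484), 84.61090087890625)
knob [[ 0.50212413 -0.13650613  0.136     ]] post [[ 0.60482271 -0.15967951  0.095     ]]
```

>>> {"op": "move_arm", "data": {
  "moves": [
    [[0.002,0.0,-0.06,0.3,70],[0.002,0.0,-0.12,0.3,70],[0.002,0.0,-0.165,0.3,70],[0.002,0.0,-0.19,0.3,70],[0.002,0.0,-0.199,0.3,70]]
  ]
}}

```text
clock: 7.32
eef_pos: [0.5982, -0.2118, 0.0382]
tool_rot: [0.741, 0.672, -0.001, -0.002]
ft_force: [0.4, -0.2, -0.1]
grip_width: 0.0599
grasp_force: 0.0
```

>>> {"op": "move_arm", "data": {
  "moves": [
    [[0,0,0,0,70],[0,0,0,0,0],[0,0,0,0,0],[0,0,0,0,0],[0,0,0,0,0]]
  ]
}}

```text
clock: 7.95
eef_pos: [0.6007, -0.2126, 0.042]
tool_rot: [0.741, 0.672, 0.001, 0.001]
ft_force: [-0.4, 0.2, 6.2]
grip_width: 0.0234
grasp_force: 59.3
```

>>> {"op": "move_arm", "data": {
  "moves": [
    [[0,0,0,0,0],[0,0,0.01,0,0],[0,0,0.02,0,0],[0,0,0.03,0,0],[0,0,0.05,0,0]]
  ]
}}

```text
clock: 8.57
eef_pos: [0.5988, -0.212, 0.0901]
tool_rot: [0.741, 0.672, -0.001, -0.001]
ft_force: [0.1, -1.2, -0.4]
grip_width: 0.0232
grasp_force: 58.8
```

>>> {"op": "move_arm", "data": {
  "moves": [
    [[0,0,0.01,0,0],[-0.004,-0.04,0.01,0,0],[-0.008,-0.08,0.01,0,0],[-0.0105,-0.1015,0.0,0,0],[-0.0105,-0.1015,-0.036,0,0]]
  ]
}}

```text
clock: 9.2
eef_pos: [0.5906, -0.3166, 0.0558]
tool_rot: [0.742, 0.671, 0.001, 0.003]
ft_force: [-0.1, 0.0, -1.5]
grip_width: 0.0232
grasp_force: 58.8
```

>>> {"op": "move_arm", "data": {
  "moves": [
    [[0,0,0,0,0],[0.001,0.01,0,0,0],[0.002,0.018,0,0,0],[0.0024,0.023,0,0,0],[0.003,0.028,0,0,0]]
  ]
}}

```text
clock: 9.82
eef_pos: [0.5927, -0.2908, 0.0567]
tool_rot: [0.741, 0.671, -0.004, 0.005]
ft_force: [-2.9, -13.0, 4.1]
grip_width: 0.0231
grasp_force: 59.7
```

>>> {"op": "move_arm", "data": {
  "moves": [
    [[0.0005,0.004,0,0,0],[0.0008,0.008,0,0,0],[0.0012,0.012,0,0,0],[0.0016,0.016,0,0,0],[0.002,0.02,0,0,0]]
  ]
}}

```text
clock: 10.45
eef_pos: [0.5947, -0.2745, 0.0599]
tool_rot: [0.742, 0.67, -0.005, 0.008]
ft_force: [-6.1, -9.8, 14.5]
grip_width: 0.023
grasp_force: 61.3
```

```bash
cat > look.py <<'E'
import sys,pickle
from workcell import monitor, vision
from h import *
n=sys.argv[1]
o=monitor.get_obs(); c=vision.camera("wrist"); s=vision.camera("side"); pickle.dump((o,c,s),open(n+'.pkl','wb'))
M=R.from_quat(o["tool_rot"]).as_matrix(); print(o["clock"],o["eef_pos"],np.degrees(np.arctan2(M[1,1],M[0,1])),o["ft_force"].round(1),o["grip_width"])
a=c["color"][150:420,160:420,::-1]; u,v=proj(s,o["eef_pos"])[0].astype(int); u=min(max(u,70),490);v=min(max(v,70),350)
b=s["color"][v-70:v+70,u-70:u+70,::-1]
cv2.imwrite(f"pics/{n}.png",np.hstack([cv2.resize(a,(520,540)),cv2.resize(b,(280,540)[0:1]*2,interpolation=cv2.INTER_CUBIC)if 0 else cv2.copyMakeBorder(cv2.resize(b,(280,280),interpolation=cv2.INTER_CUBIC),0,260,0,0,cv2.BORDER_CONSTANT)]))
E
python3 look.py p1
```

```text
10.45 [ 0.59470406 -0.27447231  0.05994923] -5.872894342482819 [-6.1 -9.8 14.5] 0.022998647160039697
```

View pics/p1.png

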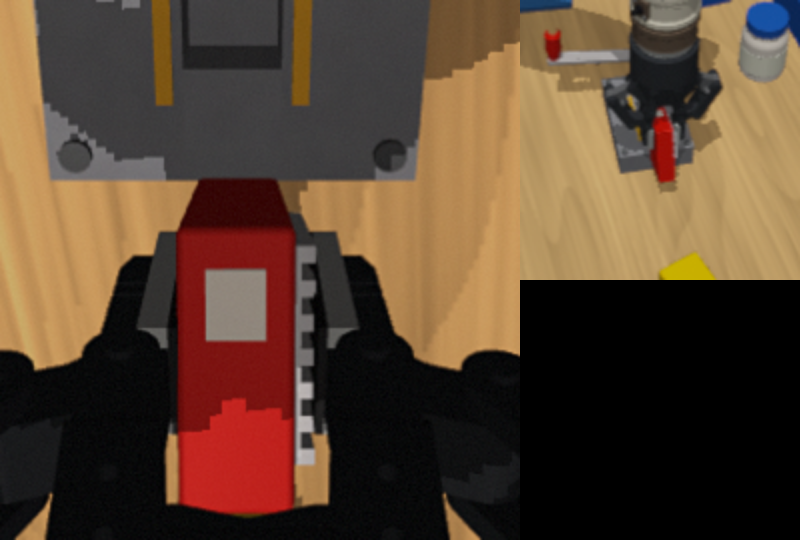

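```bash
cat > tilt.py <<'E'
import sys,pickle
from h import *
n=sys.argv[1]; o,c,s=pickle.load(open(n+'.pkl','rb'))
uv=[tuple(map(float,a.split(','))) for a in sys.argv[2:]]  # front-left,front-right top corners, back..., other
T=np.array(c["hand_eye"]); 
p=cv2.undistortPoints(np.array(uv).reshape(-1,1,2),c["camera_matrix"],np.array([c["k1"],0,0,0.]))[:,0]
d=np.c_[p[:,0],-p[:,1],-np.ones(len(p))]@T[:3,:3].T; e=T[:3,3]
# corners in pairs 20 mm apart along tool y: depth from the pair's separation
P=[]
for i in range(0,len(d),2):
    k=.020/abs(d[i+1,1]-d[i,1]); P+=[(e+k*d[i]+e+k*d[i+1])/2]; print("pair mid tool frame mm",(P[-1]*1000).round(1))
for a,b in zip(P,P[1:]):
    v=b-a; print("len",np.linalg.norm(v)*1000,"angle from tool -x (deg)",np.degrees(np.arctan2(v[2],-v[0])))
# front edge ray ∩ circle of length 50 to back edge ray is left to the reader
E
python3 tilt.py p1 249.5,264 307,264 250,404 307,404
```

```text
pair mid tool frame mm [ 22.   -1.2 -25. ]
pair mid tool frame mm [-24.3  -1.2 -41.9]
len 49.30374283552424 angle from tool -x (deg) -20.03657543985351
```

>>> {"op": "move_arm", "data": {
  "moves": [
    [[0.0004,0.004,0,0,0],[0.0008,0.008,0,0,0],[0.0012,0.012,0,0,0],[0.0016,0.016,0,0,0],[0.0018,0.018,0,0,0]]
  ]
}}

```text
clock: 11.18
eef_pos: [0.5967, -0.2547, 0.0584]
tool_rot: [0.742, 0.67, -0.004, 0.007]
ft_force: [-4.6, -16.0, 5.4]
grip_width: 0.0232
grasp_force: 62.9
```

```bash
python3 look.py p2
```

```text
11.175 [ 0.59673568 -0.25474627  0.05844429] -5.797699938737627 [ -4.6 -16.    5.4] 0.023237878200880066
```

View pics/p2.png

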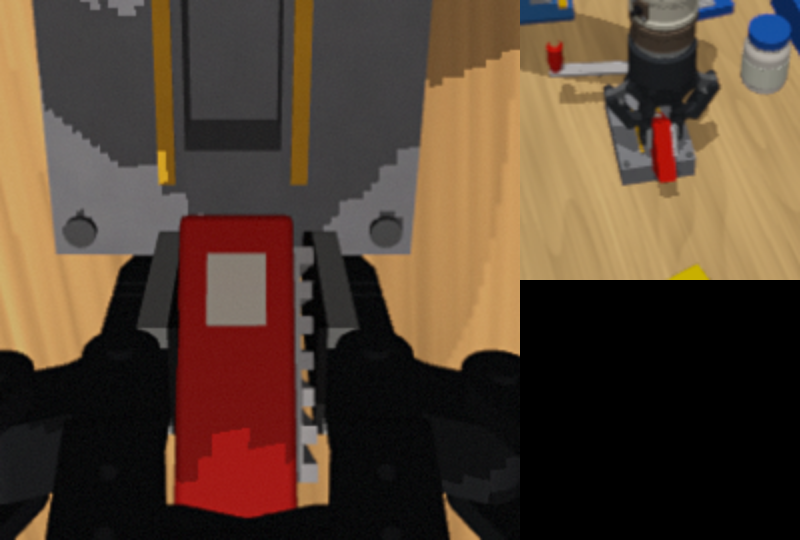

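```bash
python3 tilt.py p2 250,258 306.5,258 247.5,401 308.5,401
```

```text
pair mid tool frame mm [ 22.9  -1.3 -22.2]
pair mid tool frame mm [-16.4  -1.2 -48.1]
len 47.05528368239522 angle from tool -x (deg) -33.46846110393317
```

>>> {"op": "move_arm", "data": {
  "moves": [
    [[0.0004,0.004,0,0,0],[0.0008,0.008,0,0,0],[0.0012,0.012,0,0,0],[0.0016,0.016,0,0,0],[0.0016,0.016,0,0,0]]
  ]
}}

```text
clock: 11.9
eef_pos: [0.5995, -0.2365, 0.0582]
tool_rot: [0.741, 0.671, -0.002, 0.006]
ft_force: [-2.1, -9.3, 5.6]
grip_width: 0.0235
grasp_force: 63.0
```

>>> {"op": "move_arm", "data": {
  "moves": [
    [[-0.001,-0.008,0.01,0,0],[-0.001,-0.01,0.06,0,0],[-0.001,-0.01,0.12,0,0],[0,0,0.16,0,0],[0,0,0.16,0,0]]
  ]
}}

```text
clock: 12.52
eef_pos: [0.6, -0.2314, 0.2202]
tool_rot: [0.74, 0.672, 0.003, 0.004]
ft_force: [-0.2, -0.4, -0.9]
grip_width: 0.0233
grasp_force: 62.1
```

```bash
python3 look.py p3
```

```text
12.525 [ 0.60001286 -0.23135725  0.22018805] -5.495880249724802 [-0.2 -0.4 -0.9] 0.02325967640970322
```

View pics/p3.png

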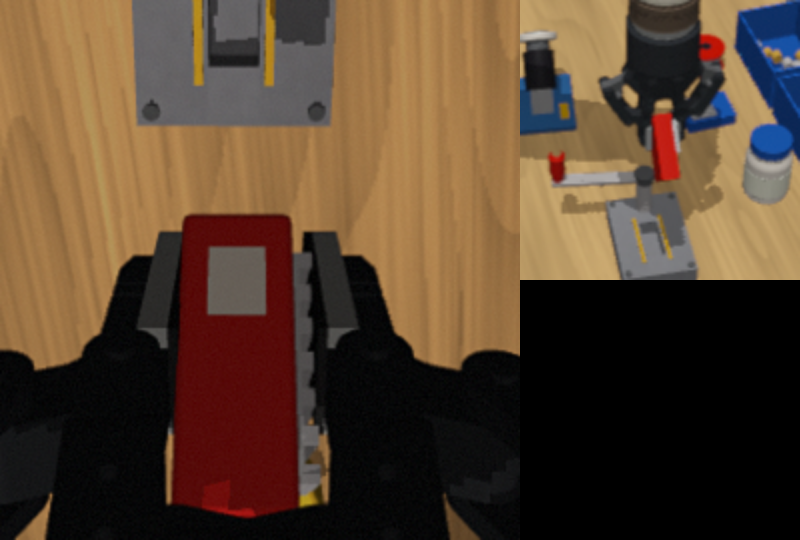

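```bash
python3 tilt.py p3 251.5,257.5 305.5,257.5 246,400 309.5,400; python3 - <<'E'
import pickle; from h import *
o,c,s=pickle.load(open('p3.pkl','rb'))
im=c["color"].astype(int)
# left/right edges of the red top face by row (subpixel half-max on r - (g+b)/2)
T=np.array(c["hand_eye"]); rows=range(268,398,3); X=[]
hsv=cv2.cvtColor(c["color"],cv2.COLOR_RGB2HSV)
for r in rows:
    m=((hsv[r,:,0]<8)|(hsv[r,:,0]>172))&(hsv[r,:,1]>150)&(hsv[r,:,2]>50); m[:235]=0;m[315:]=0
    x=np.where(m)[0]; X.append((r,x.min()-.5,x.max()+.5))
X=np.array(X); 
for k in (1,2): 
    f=np.polyfit(X[:,0],X[:,k],1); X[:,k]=np.polyval(f,X[:,0]); print(f)
def und(u,v): return cv2.undistortPoints(np.array([[[u,v]]],float),c["camera_matrix"],np.array([c["k1"],0,0,0.]))[0,0]
P=[]
for r in (257.5,400):
    l=np.interp(0,[0],[0]); fl=np.polyfit(X[:,0],X[:,1],1); fr=np.polyfit(X[:,0],X[:,2],1)
    a=und(np.polyval(fl,r),r);b=und(np.polyval(fr,r),r); k=.020/(b[0]-a[0]); q=T[:3,:3]@(k*np.array([(a[0]+b[0])/2,-(a[1]+b[1])/2,-1]))+T[:3,3]; P.append(q); print(q*1000)
v=P[1]-P[0]; print(np.degrees(np.arctan2(v[2],-v[0])),np.linalg.norm(v))
E
```

```text
pair mid tool frame mm [ 20.3  -1.3 -16.6]
pair mid tool frame mm [-12.1  -1.2 -51.8]
len 47.8551547490022 angle from tool -x (deg) -47.379302339566394
[-4.39276486e-02  2.62742307e+02]
[2.77895231e-02 2.97828165e+02]
[ 19.74740912  -1.38533059 -15.49680102]
[-11.72084136  -1.43512218 -52.15670886]
-49.35776143230314 0.04831358101741842
```

>>> {"op": "move_arm", "data": {
  "moves": [
    [[-0.005,0.05,0.02,-1,0],[-0.01,0.1,0.03,-2,0],[-0.015,0.15,0.03,-3,0],[-0.02,0.2,0.03,-3.5,0],[-0.025,0.25,0.03,-3.5,0]]
  ]
}}

```text
clock: 13.25
eef_pos: [0.5709, 0.0198, 0.2419]
tool_rot: [0.761, 0.649, -0.002, -0.002]
ft_force: [-0.2, 0.5, -1.2]
grip_width: 0.023
grasp_force: 62.1
```

>>> {"op": "move_arm", "data": {
  "moves": [
    [[-0.005,0.05,0,0,0],[-0.01,0.1,0,0,0],[-0.016,0.15,0,0,0],[-0.02,0.19,0,0,0],[-0.0225,0.213,0,0,0]]
  ]
}}

```text
clock: 13.88
eef_pos: [0.5483, 0.2331, 0.2416]
tool_rot: [0.76, 0.65, -0.002, -0.001]
ft_force: [0.5, -0.3, -0.9]
grip_width: 0.0233
grasp_force: 62.1
```

>>> {"op": "move_arm", "data": {
  "moves": [
    [[0,0,-0.02,0,0],[0,0,-0.04,0,0],[0,0,-0.06,0,0],[0,0,-0.07,0,0],[0,0,-0.07,0,0]]
  ]
}}

```text
clock: 14.5
eef_pos: [0.5489, 0.2308, 0.1724]
tool_rot: [0.761, 0.649, -0.002, -0.001]
ft_force: [-0.6, 0.6, -1.2]
grip_width: 0.023
grasp_force: 62.1
```

```bash
python3 - <<'E'
from workcell import monitor, vision
import pickle
from h import *
o=monitor.get_obs(); d={"obs":o}
for n in ("top","side","wrist"): d[n]=vision.camera(n)
pickle.dump(d,open('f1.pkl','wb')); M=R.from_quat(o["tool_rot"]).as_matrix(); print(o["clock"],o["eef_pos"],M.round(3),o["joint_vel"].round(3))
t=d["top"]["color"][180:260,190:270,::-1]; s=d["side"]["color"][105:205,200:300,::-1]; w=d["wrist"]["color"][200:420,190:370,::-1]
f=lambda a,k:cv2.resize(a,None,fx=k,fy=k,interpolation=cv2.INTER_CUBIC)
L=np.hstack([f(t,5),f(s,4)]) 
print(L.shape); cv2.imwrite("pics/f1.png",L); 
E
```

```text
14.5 [0.54886364 0.23075768 0.17241323] [[ 0.158  0.987 -0.004]
 [ 0.987 -0.158 -0.001]
 [-0.002 -0.004 -1.   ]] [-0.    -0.022  0.04   0.01  -0.003  0.002]
(400, 800, 3)
```

View pics/f1.png

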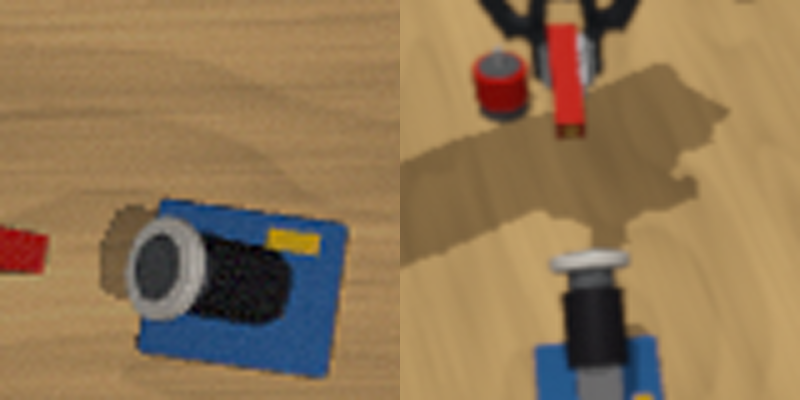

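```bash
python3 - <<'E'
import pickle; from h import *
d=pickle.load(open('f1.pkl','rb')); o=d["obs"]; c=d["wrist"]
M=R.from_quat(o["tool_rot"]).as_matrix(); p=o["eef_pos"]
print("top U at z.179",plane(d["top"],[(199.4,230.6)],.179))
x,r=tri([(d["top"],(199.4,230.6),None),(d["side"],(242.3,135.7),None)]); print("U tri",x,r,"tool",(M.T@(x-p)*1000).round(1))
# refine wrist top face by masks
hsv=cv2.cvtColor(c["color"],cv2.COLOR_RGB2HSV); K=c["camera_matrix"]; k=np.array([c["k1"],0,0,0.]);T=np.array(c["hand_eye"])
red=((hsv[...,0]<8)|(hsv[...,0]>172))&(hsv[...,1]>150)&(hsv[...,2]>50)
X=[]
for r in range(268,398,2):
    x=np.where(red[r,235:318])[0]+235; X.append((r,x.min()-.5,x.max()+.5))
X=np.array(X); L=np.polyfit(X[:,0],X[:,1],1);Rr=np.polyfit(X[:,0],X[:,2],1); top=np.where(red[:,270:290].any(1))[0]; top=top[top>200].min()-.5
print("front row",top,L,Rr)
und=lambda u,v:cv2.undistortPoints(np.array([[[u,v]]],float),K,k)[0,0]
P=[]
for r in (top,398):
    a=und(np.polyval(L,r),r);b=und(np.polyval(Rr,r),r);s=.02/(b[0]-a[0]);P.append(T[:3,:3]@(s*np.array([(a[0]+b[0])/2,-(a[1]+b[1])/2,-1]))+T[:3,3])
v=P[1]-P[0]; print("wrist",P[0]*1000,np.degrees(np.arctan2(v[2],-v[0])))
for th in (40,44,48,52):
    t=np.radians(th); up=np.array([np.sin(t),0,-np.cos(t)]); f=np.array([np.cos(t),0,np.sin(t)])
    F=P[0]; tc=F-.025*f; C=tc-.07*up; pts=[C-.025*f,C+.025*f,tc-.025*f]
    W=np.array(pts)@M.T+p
    print(th,"C tool",(C*1000).round(1),"side U,D,W",proj(d["side"],W).round(1).tolist(),"top U",proj(d["top"],W[:1]).round(1).tolist())
s=d["side"]["color"]
h2=cv2.cvtColor(s,cv2.COLOR_RGB2HSV); m=((h2[...,0]<10)|(h2[...,0]>170))&(h2[...,1]>130); col=m[:,240:244]
for u in (240,241,242,243): y=np.where(m[100:150,u])[0]+100; print(u,y.min(),y.max(), s[y.min():142,u].sum(1).tolist() if u==242 else "")
print(s[130:142,242].tolist())
E
```

```text
top U at z.179 [[0.53641706 0.169781   0.179     ]]
U tri [0.53678669 0.16923239 0.18187092] [np.float64(0.0006020357800703798), np.float64(0.0006020357800702041)] tool [-62.7  -2.2  -9.3]
front row 256.5 [-4.33129371e-02  2.62526049e+02] [2.66826923e-02 2.98164423e+02]
wrist [ 20.17683578  -1.35282756 -15.46798601] -48.679323196785454
40 C tool [-44.   -1.4  22.1] side U,D,W [[242.8, 140.3], [242.6, 141.4], [240.5, 114.6]] top U [[200.7, 230.5]]
44 C tool [-46.4  -1.4  17.5] side U,D,W [[242.7, 138.9], [242.6, 141.2], [240.4, 113.4]] top U [[200.8, 230.4]]
48 C tool [-48.6  -1.4  12.8] side U,D,W [[242.5, 137.3], [242.6, 140.9], [240.3, 112.1]] top U [[200.8, 230.3]]
52 C tool [-50.4  -1.4   7.9] side U,D,W [[242.4, 135.6], [242.6, 140.5], [240.1, 110.8]] top U [[200.6, 230.1]]
240 111 138 
241 111 136 
242 111 135 [285, 265, 267, 268, 268, 265, 265, 267, 266, 266, 266, 266, 267, 266, 268, 267, 267, 261, 264, 265, 266, 265, 266, 267, 252, 184, 192, 205, 222, 288, 294]
243 111 135 
[[194, 40, 31], [194, 41, 31], [194, 40, 31], [194, 41, 31], [193, 42, 32], [177, 45, 30], [109, 52, 23], [98, 67, 27], [101, 74, 30], [104, 76, 42], [126, 100, 62], [128, 102, 64]]
```

>>> {"op": "move_arm", "data": {
  "moves": [
    [[0.004,0,0.007,0,0],[0.004,0,0.007,0,0],[0.004,0,0.007,0,0],[0.004,0,0.007,0,0]]
  ]
}}

```text
clock: 15.15
eef_pos: [0.5539, 0.2312, 0.1813]
tool_rot: [0.761, 0.649, -0.0, -0.0]
ft_force: [-0.1, 0.4, -0.5]
grip_width: 0.0231
grasp_force: 62.1
```

```bash
python3 - <<'E'
from workcell import monitor, vision
from h import *
P=[]
for i in range(6):
    P.append(monitor.get_obs()["eef_pos"]); s=vision.camera("side" if i%2 else "top")
    if i==4: t=s
print(np.array(P).round(4)); o=monitor.get_obs(); M=R.from_quat(o["tool_rot"]).as_matrix()
C=np.mean(P,0)+M@np.array([-.0476,-.0018,.0107]); L=np.array([.534,.1212,.105]); a=np.radians(81); ax=np.array([np.cos(a),np.sin(a),1])/2**.5
t1=np.radians(48.7);up=M@np.array([np.sin(t1),0,-np.cos(t1)])
v=C-L; print("dist",v@ax,"off",v-(v@ax)*ax,"angle",np.degrees(np.arccos(up@ax)))
E
```

```text
[[0.5539 0.2312 0.1813]
 [0.5539 0.2312 0.1812]
 [0.5539 0.2312 0.1812]
 [0.5538 0.2312 0.1811]
 [0.5539 0.2312 0.1812]
 [0.5539 0.2313 0.1812]]
dist 0.09170327225390351 off [ 0.00044392 -0.00073293  0.00065446] angle 3.7072253102758874
```

```bash
python3 -c "
from workcell import job
print(job.job_done())"
```

```text
the job is handed in; nothing more can be done
None
```

I swung the lever about 95° open, drew the module straight up and tipped it in the grip. I handed the job in with it held still: contacts about 9.2 cm in front of the lens, centred to about 1 mm and about 4° off square by my camera measurements (good to about 2 mm and 2°), and no verdict was returned.

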